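# Refit a gas burner cap and light that burner, holding the safety knob in

### The job

The gas hob has just been cleaned and one of its two burners still lacks its cap: set the loose black cap from the worktop level in that burner and let go of it. Then light that same burner with the knob straight in front of it: grip the knob, push it fully in against its spring, turn it 75 degrees anticlockwise to the large-flame mark, and finish still gripping it, held fully in at that mark, because the flame safety device needs it kept pressed. Do not work the other knob, do not open the gas before the cap is on, and leave the other things on the worktop where they are.

Things in the scene. Friction and masses are not known exactly. Their poses are not given: they have to be found in the camera images.
- hob: built-in gas hob, fixed: flat steel tray 260 mm deep (x), 420 mm wide (y), its top 10 mm above the worktop. Origin at the centre of its underside; x points from the knobs to the burners, y left, z up. Here the knobs stand at x -0.085, the burners at x 0.040, left ones at y +0.100, right ones at y -0.100.
- burner_bare: the burner without cap, fixed; either the left or the right one. Round aluminium head, 53 mm across at the top (57 at the foot), 22 mm high, with an open round socket 43 mm across, 15 mm deep. Origin on its axis at its underside, 10 mm above the worktop; the rim is 22 mm above this origin. No pan support round it.
- burner_capped: the other burner, complete: same head with its cap on, under a black cast pan support 171 mm square and about 38 mm high. Origin as for the bare burner. Fixed; leave it.
- burner_cap: loose black burner cap, 120 g: disc 60 mm across, 8 mm thick, above a chamfered collar 37 mm across, 8 mm deep, that drops with 3 mm play all round into the burner's socket, until the disc rests on the rim. Origin at the centre of the collar's underside, z up; disc edge 8 to 16 mm above it. Lies on the worktop collar down; seated, its origin is 14 mm above the burner's.
- knob_left (a joint): turn of the left knob, rad: 0 = off, grows anticlockwise seen from above, to 2.62 (small-flame mark, 150 degrees); large-flame mark at 1.31 (75 degrees). It stays where it is turned (friction about 0.04 N m). Near 0 a pin in the tap blocks the turn until the knob is pushed in by about 4 mm.
- knob_left_push (a joint): how far the left knob is pushed in (straight down), m: 0 = out, 0.006 = fully in. A spring pushes it back out with 4 N at first and 8 N fully in.
- knob_left_grip (a point): point on the left knob's axis, 35 mm above the worktop when out; moves and turns with it. x runs along the grip bar to its white pointer, z up. Black upright bar 41 mm long (x), 12 thick (y), from 11 mm above to 10 mm below this point, on a 45 mm disc, over a steel collar 55 mm across, 6 mm high. At off the pointer aims at the burner that it serves.
- knob_right (a joint): turn of the right knob, rad: 0 = off, grows anticlockwise seen from above, to 2.62 (small-flame mark, 150 degrees); large-flame mark at 1.31 (75 degrees). It stays where it is turned (friction about 0.04 N m). Near 0 a pin in the tap blocks the turn until the knob is pushed in by about 4 mm.
- knob_right_push (a joint): how far the right knob is pushed in (straight down), m: 0 = out, 0.006 = fully in. A spring pushes it back out with 4 N at first and 8 N fully in.
- knob_right_grip (a point): point on the right knob's axis, 35 mm above the worktop when out; moves and turns with it. x runs along the grip bar to its white pointer, z up. Black upright bar 41 mm long (x), 12 thick (y), from 11 mm above to 10 mm below this point, on a 45 mm disc, over a steel collar 55 mm across, 6 mm high. At off the pointer aims at the burner that it serves.
- mill: wooden pepper mill 58 mm across, 170 mm tall, standing left of the hob; origin at the centre of its underside. Leave it.
- tin: low round food tin 86 mm across, 40 mm high, at the right; origin at the centre of its underside. Leave it.
- spoon: red-handled teaspoon 140 mm long, lying at the front; origin at its middle, underside. Leave it.
- pan_support: the bare burner's own black cast pan support, 171 mm square, 38 mm high, set aside on the worktop at the left front; origin at the centre of its underside. Leave it.

How it is judged:
On the way, in this order (a step that is already met when the one before it is completed fails the run):
1. the cap sits level in the bare burner, let go, with both knobs still off (horizontal distance between burner_cap and burner_bare below 0.005 m and z of burner_cap in the frame of burner_bare between 0.012 and 0.0165 m and angle between burner_cap's own z axis and vertical below 0.06 rad and contact force between the fingers and burner_cap below 0.1 N and value of joint each of knob_left, knob_right below 0.15 rad), for 0.3 s.
2. that burner's knob is pushed in (((y of burner_bare in the frame of hob above 0 m and value of joint knob_left_push above 0.0045 m) or (y of burner_bare in the frame of hob below 0 m and value of joint knob_right_push above 0.0045 m))), for 0.1 s.
At the end, for the whole second after the job is handed in: cap untouched in the bare burner (within 5 mm of its axis, on the rim, level within 3 degrees); the knob before that burner held by the fingers, pushed in over 4.5 of 6 mm, turned 75 degrees within 10 (1.134 to 1.484 rad); other knob off and out (horizontal distance between burner_cap and burner_bare below 0.005 m and z of burner_cap in the frame of burner_bare between 0.012 and 0.0165 m and angle between burner_cap's own z axis and vertical below 0.06 rad and contact force between the fingers and burner_cap below 0.1 N and contact force between the fingers and hob above 1 N and ((y of burner_bare in the frame of hob above 0 m and value of joint knob_left_push above 0.0045 m and value of joint knob_left between 1.134 and 1.484 rad and value of joint knob_right below 0.15 rad and value of joint knob_right_push below 0.003 m) or (y of burner_bare in the frame of hob below 0 m and value of joint knob_right_push above 0.0045 m and value of joint knob_right between 1.134 and 1.484 rad and value of joint knob_left below 0.15 rad and value of joint knob_left_push below 0.003 m))); the arm keeps its last pose, push and grip.
It fails at once if the other burner's knob is pushed in or turned ((y of burner_bare in the frame of hob above 0 m and (value of joint knob_right above 0.15 rad or value of joint knob_right_push above 0.003 m)) or (y of burner_bare in the frame of hob below 0 m and (value of joint knob_left above 0.15 rad or value of joint knob_left_push above 0.003 m))).
It fails at once if the gas is opened while the cap is not on the burner (value of joint any of knob_left, knob_right above 0.3 rad and not (horizontal distance between burner_cap and burner_bare below 0.005 m and z of burner_cap in the frame of burner_bare between 0.012 and 0.0165 m and angle between burner_cap's own z axis and vertical below 0.06 rad)).
It fails at once if one of the other things on the worktop is shifted by more than 30 mm (distance of any of mill, tin, spoon, pan_support from where it was at the start of the episode above 0.03 m).
It also fails if it takes over 51 s, if anything falls off the work surface, if the arm or the gripper's body presses on something with over 40 N, if the wrist force passes 120 N, or if a joint passes its speed limit or range.

### The arm

A 6-joint arm with a two-finger parallel gripper is mounted at the origin on a cart in front of the work surface, level with it; the furniture and walls round the work are solid. World frame = base frame: x ahead of the robot, y to its left, z up, the work surface at z = 0. Lengths are in m, angles in rad, forces in N, time in s.
With the tool pointing down it reaches from about 0.3 to 0.775 m from the base axis. Payload 14.6 kg.
Tool frame: the origin (TCP) lies midway between the tips of the shut fingers; the grasp point (between the pads) lies 19 mm behind it (ctrl.pinch_z is the distance from the TCP to the grasp point, in m); z points along the fingers, y is the line along which they close (so a half turn about z gives the same grasp; the last joint's range is limited). The gripper opens to 94 mm and grips with 3 to 60 N. Pads are 16 mm wide; open, the fingers measure 119 mm over their backs; the gripper's body (75 mm by 177 mm) begins 78 mm behind the grasp point.
Start: joints at [1.092, 0.3, 1.521, -0, 1.321, -0.067], TCP at [0.22, 0.504, 0.17] pointing down, gripper open.
Joint ranges: [-3.03, 3.03], [-0.79, 2.21], [0.23, 2.52], [-1.04, 4.18], [0, 3.07], [-2.55, 2.55]. Speed limits (rad/s): [2.22, 2.22, 2.57, 3.14, 3.14, 3.14].

### API

Orientations are given as [roll, pitch, yaw] about the fixed x, y, z axes, in that order (R = Rz(yaw) Ry(pitch) Rx(roll)).
In Python, from station import ctrl gives the robot as it stands.
- The arm moves only by the tool jog_arm, never from a script. Its argument "motion" is a list of rows, each a list of 7 numbers: the shift along the tool's x, y, z in m, then the turn, a rotation vector about the tool's x, y, z in rad, then the opening, from -1 (shut) to 1 (fully open). In form: [[tx, ty, tz, rx, ry, rz, gripper], ...]. A call has 1 to 5 rows; each row shifts and turns the commanded pose from where the row before left it, along the tool's axes as they then stand; what a row does not reach is not made up. A row lasts 1/10 s, in which the tool goes at most 50 mm and 8.59 degrees, less where a joint would pass 70% of its speed; a pose out of reach is approached as far as the arm can. A call is refused whole if a number of a shift passes 0.05 or a number of a turn 0.15, either way. A call with a gripper value outside its range is refused whole. The fingers move at their own pace and stop on an object; "squeeze" is the grip in N (left out, the last holds). Time passes only in rows, so rows that do not move let the fingers close. It gives the time, the measured TCP pose, the force, the opening and the grip force at its end, in the units of the state.
- ctrl.get_obs(): the state, without advancing time (a new reading comes with each control period).
- ctrl.camera(name): name is "scene" or "top" or "wrist"; returns the picture (384x512x3 uint8, red, green, blue); there is no depth.
- ctrl.camera_model(name): a dict with "intrinsics" (3x3 intrinsics, pixels), "rvec" (rotation vector, rad) and "tvec" (3), from world to camera coordinates, as OpenCV has them. Camera axes: x right, y down, z forward; pixel columns grow to the right and rows downward; lengths in m; the calibration is good to about 2 mm. A picture is of the moment at which its call begins: read the wrist's pose just before it. camera_model takes no time and is no camera call; for the wrist camera it gives the pose at the moment of the call.
- ctrl.hand_in(): hands the job in; it is judged then, once.
The state is a dict: "time_s": time; "qpos": joint angles; "joint_vel": joint speeds; "tau": joint torques, N m; "ee_pos": TCP position; "eef_rot": TCP orientation; "force": force on the tool from outside, world axes, zero at the start; "moment": the same for the moment, N m; "grip_width": finger opening in m; "grip_force": force on a finger pad.
Only numpy, scipy, OpenCV 4.12 (cv2) and the standard library are available. Lean on these libraries where they do the work, as an engineer would, in place of code of your own. Each camera call takes 0.05 s, during which the arm holds its last target. There are 200 camera calls.

## Working session

There is one attempt and no reset: what is moved stays moved. The work goes in short steps, Python scripts to look and compute and a tool call to move; the robot and the scene stay as the last step left them, time stands still between calls to the robot, and variables do not carry over. Pictures are saved under pics/ and viewed, at most 10 in all, crops included, and the job is handed in when it is done.

Besides the shell and the picture viewer there is one more tool, called after "Request:" as name(argument=value, ...) on one line, values as JSON. jog_arm: Moves the arm, as the interface text tells. Its arguments: {"type":"object","properties":{"motion":{"type":"array"},"squeeze":{"type":"number"}},"required":["motion"]}

```bash
mkdir -p pics; cat > h.py <<'E'
import numpy as np, cv2
from station import ctrl
def shot(n,f):
    m=ctrl.camera_model(n); im=ctrl.camera(n)
    cv2.imwrite('pics/'+f+'.png',cv2.cvtColor(im,cv2.COLOR_RGB2BGR)); np.savez('pics/'+f+'.npz',**{k:np.array(v) for k,v in m.items()})
def ray(f,u,v,z):
    m=np.load('pics/'+f+'.npz'); R=cv2.Rodrigues(m['rvec'].astype(float))[0]; t=m['tvec'].ravel()
    d=R.T@np.linalg.solve(m['intrinsics'],[u,v,1]); c=-R.T@t
    return c+d*(z-c[2])/d[2]
def proj(f,p):
    m=np.load('pics/'+f+'.npz'); return cv2.projectPoints(np.array(p,float).reshape(-1,3),m['rvec'].astype(float),m['tvec'].astype(float),m['intrinsics'],None)[0].reshape(-1,2)
E
python3 - <<'E'
from h import *
shot('top','t0'); shot('scene','s0')
a=cv2.imread('pics/t0.png')
cv2.imwrite('pics/t0b.png',cv2.resize(a,(800,600),interpolation=cv2.INTER_CUBIC))
o=ctrl.get_obs(); print(o['ee_pos'],o['eef_rot'],o['time_s'])
E
```

```text
[0.22003683 0.50378807 0.16905991] [-3.14059125e+00 -6.64221677e-05  2.72980732e+00] 0.1
```

View pics/t0b.png

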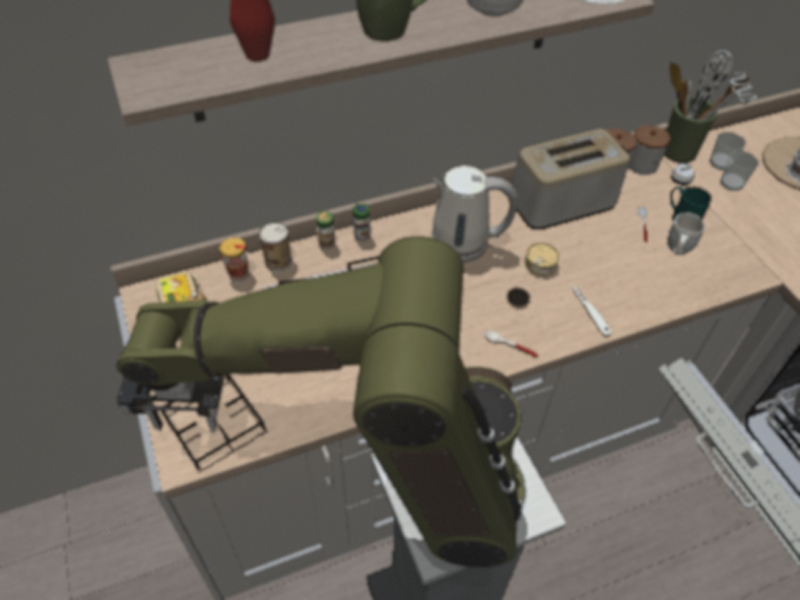

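View pics/s0.png

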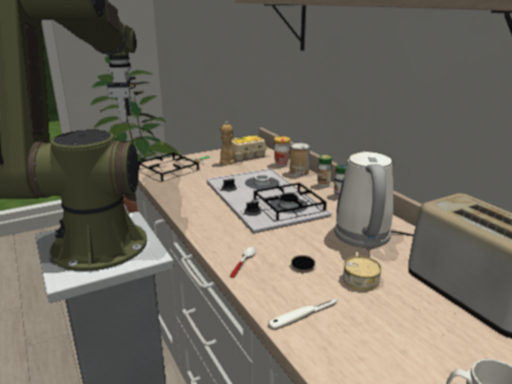

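The top view shows the cap at about (518,297) in the enlarged picture; the arm hides the hob. In the scene view the cap is at (303,264), the bare burner, which is the left one, at (263,180), the left knob at (229,183) and the right knob at (252,207).

```bash
python3 - <<'E'
from h import *
print('cap top',ray('t0',518*.64,297*.64,.016),'scene',ray('s0',303,263,.016))
print('burner',ray('s0',263,178,.032)); print('kL',ray('s0',229,180,.046),'kR',ray('s0',252.5,204,.046))
print('hob corners',[ray('s0',*p,.01).round(3) for p in((208,180),(271,227),(327,210))])
print('tin',ray('s0',362,266,.04), 'spoon',ray('s0',243,262,0))
a=cv2.imread('pics/s0.png')[140:300,130:400]
cv2.imwrite('pics/s0c.png',cv2.resize(a,(800,474),interpolation=cv2.INTER_CUBIC))
E
```

```text
cap top [ 0.41584516 -0.34502747  0.016     ] scene [ 0.41756592 -0.35506584  0.016     ]
burner [0.58878583 0.14166994 0.032     ]
kL [0.46197917 0.15142494 0.046     ] kR [ 0.44074273 -0.05370108  0.046     ]
hob corners [array([0.434, 0.268, 0.01 ]), array([ 0.45 , -0.148,  0.01 ]), array([ 0.658, -0.136,  0.01 ])]
tin [ 0.50835162 -0.46217489  0.04      ] spoon [ 0.30219126 -0.25787595  0.        ]
```

View pics/s0c.png

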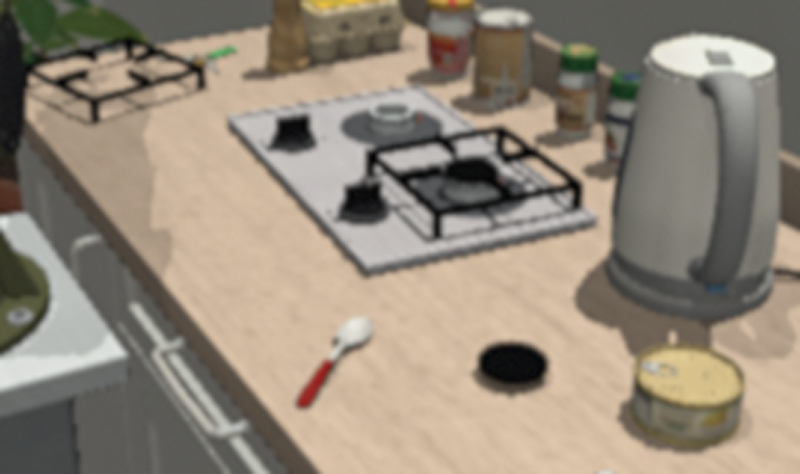

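```bash
cat >> h.py <<'E'
from scipy.spatial.transform import Rotation as Ro
def rows(wps,step=.045,g=1):
    "world waypoints [x,y,z,yaw] -> tool-frame rows from the measured pose, tool kept pointing down"
    o=ctrl.get_obs(); p=np.array(o['ee_pos']); y=o['eef_rot'][2]; out=[]
    for w in wps:
        dy=w[3]-y; n=int(max(np.ceil(np.linalg.norm(w[:3]-p)/step),np.ceil(abs(dy)/.149),1)); d=(np.array(w[:3])-p)/n
        for i in range(n):
            t=Ro.from_euler('xyz',[np.pi,0,y]).inv().apply(d); out.append([*t.round(3),0,0,round(-dy/n,3),g]); y+=dy/n
        p=np.array(w[:3])
    for i in range(0,len(out),5): print([[float(v) for v in r] for r in out[i:i+5]])
E
python3 - <<'E'
from h import *
print('mill',ray('s0',221,163,0))
m=ctrl.camera_model('wrist');R=cv2.Rodrigues(np.array(m['rvec'],float))[0];print('cam',-R.T@np.array(m['tvec']).ravel(),R[2])
rows([[.37,.03,.21,1.2],[.40,-.345,.20,0]])
E
```

```text
mill [0.5608263  0.43237262 0.        ]
cam [0.16018128 0.529566   0.38433871] [ 0.21088934 -0.09213583 -0.97315809]
[[-0.027, -0.031, -0.003, 0.0, 0.0, 0.127, 1.0], [-0.031, -0.027, -0.003, 0.0, 0.0, 0.127, 1.0], [-0.034, -0.023, -0.003, 0.0, 0.0, 0.127, 1.0], [-0.037, -0.019, -0.003, 0.0, 0.0, 0.127, 1.0], [-0.039, -0.014, -0.003, 0.0, 0.0, 0.127, 1.0]]
[[-0.04, -0.009, -0.003, 0.0, 0.0, 0.127, 1.0], [-0.041, -0.004, -0.003, 0.0, 0.0, 0.127, 1.0], [-0.041, 0.002, -0.003, 0.0, 0.0, 0.127, 1.0], [-0.041, 0.007, -0.003, 0.0, 0.0, 0.127, 1.0], [-0.04, 0.012, -0.003, 0.0, 0.0, 0.127, 1.0]]
[[-0.038, 0.017, -0.003, 0.0, 0.0, 0.127, 1.0], [-0.035, 0.022, -0.003, 0.0, 0.0, 0.127, 1.0], [-0.038, 0.018, 0.001, 0.0, 0.0, 0.133, 1.0], [-0.035, 0.023, 0.001, 0.0, 0.0, 0.133, 1.0], [-0.031, 0.027, 0.001, 0.0, 0.0, 0.133, 1.0]]
[[-0.028, 0.031, 0.001, 0.0, 0.0, 0.133, 1.0], [-0.023, 0.035, 0.001, 0.0, 0.0, 0.133, 1.0], [-0.018, 0.038, 0.001, 0.0, 0.0, 0.133, 1.0], [-0.013, 0.04, 0.001, 0.0, 0.0, 0.133, 1.0], [-0.008, 0.041, 0.001, 0.0, 0.0, 0.133, 1.0]]
[[-0.002, 0.042, 0.001, 0.0, 0.0, 0.133, 1.0]]
```

Request:
jog_arm(motion=[[-0.027,-0.031,-0.003,0,0,0.127,1],[-0.031,-0.027,-0.003,0,0,0.127,1],[-0.034,-0.023,-0.003,0,0,0.127,1],[-0.037,-0.019,-0.003,0,0,0.127,1],[-0.039,-0.014,-0.003,0,0,0.127,1]])

```text
time_s: 0.6
ee_pos: [0.2827, 0.3058, 0.1844]
eef_rot: [-3.141, 0.0, 2.09]
force: [0.1, -0.7, -0.3]
grip_width: 0.094
grip_force: 0.0
```

Request:
jog_arm(motion=[[-0.04,-0.009,-0.003,0,0,0.127,1],[-0.041,-0.004,-0.003,0,0,0.127,1],[-0.041,0.002,-0.003,0,0,0.127,1],[-0.041,0.007,-0.003,0,0,0.127,1],[-0.04,0.012,-0.003,0,0,0.127,1]])

```text
time_s: 1.1
ee_pos: [0.3454, 0.1089, 0.1997]
eef_rot: [3.141, -0.0, 1.455]
force: [1.7, 0.2, -0.4]
grip_width: 0.0939
grip_force: 0.0
```

Request:
jog_arm(motion=[[-0.038,0.017,-0.003,0,0,0.127,1],[-0.035,0.022,-0.003,0,0,0.127,1],[-0.038,0.018,0.001,0,0,0.133,1],[-0.035,0.023,0.001,0,0,0.133,1],[-0.031,0.027,0.001,0,0,0.133,1]])

```text
time_s: 1.6
ee_pos: [0.3811, -0.0947, 0.2025]
eef_rot: [-3.142, -0.0, 0.801]
force: [1.2, 0.4, -0.5]
grip_width: 0.0942
grip_force: 0.0
```

Request:
jog_arm(motion=[[-0.028,0.031,0.001,0,0,0.133,1],[-0.023,0.035,0.001,0,0,0.133,1],[-0.018,0.038,0.001,0,0,0.133,1],[-0.013,0.04,0.001,0,0,0.133,1],[-0.008,0.041,0.001,0,0,0.133,1]])

```text
time_s: 2.1
ee_pos: [0.3995, -0.3034, 0.1972]
eef_rot: [-3.141, 0.0, 0.136]
force: [0.1, 1.0, -0.0]
grip_width: 0.0937
grip_force: 0.0
```

Request:
jog_arm(motion=[[-0.002,0.042,0.001,0,0,0.133,1],[0,0,0,0,0,0,1],[0,0,0,0,0,0,1]])

```text
time_s: 2.4
ee_pos: [0.4033, -0.3435, 0.1958]
eef_rot: [-3.14, 0.001, 0.009]
force: [-0.4, -0.3, -0.5]
grip_width: 0.094
grip_force: 0.0
```

```bash
python3 - <<'E'
from h import *
shot('wrist','w1'); o=ctrl.get_obs(); print(o['ee_pos'],o['eef_rot'],o['qpos'],o['time_s'])
print(proj('w1',[[.4158,-.345,.016],[.4176,-.355,.016]]))
shot('top','t1')
a=cv2.imread('pics/t1.png')[120:300,80:350]
cv2.imwrite('pics/t1c.png',cv2.resize(a,(800,533),interpolation=cv2.INTER_CUBIC))
E
```

```text
[ 0.4035723  -0.34287915  0.19621546] [-3.14083636e+00  5.30839238e-04  1.01454382e-02] [-7.73529907e-01  2.34888008e-01  1.54058590e+00  1.64385733e-04
  1.36702860e+00  7.87087844e-01] 2.45
[[256.38522806 163.41468623]
 [263.09146911 162.27484015]]
```

View pics/w1.png

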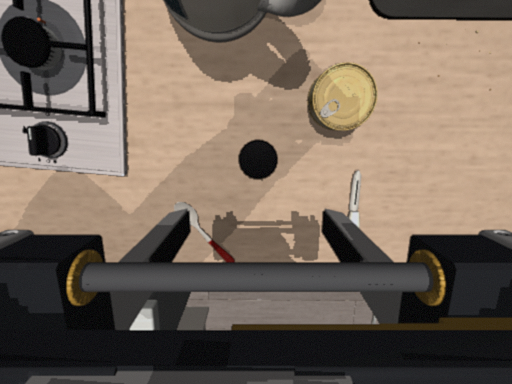

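The wrist view shows the cap disc centred at (258,159), with clear worktop round it; the spoon and tin lie well off the finger lines.

```bash
python3 - <<'E'
from h import *
c=ray('w1',258,159.5,.013); print(c, proj('w1',[[.4035,-.343,.196]]))
print('spoon head',ray('w1',183,205,0),ray('w1',232,260,0))
rows([[c[0],c[1],.06,0],[c[0],c[1],.003,0]])
E
```

```text
[ 0.42131532 -0.3473764   0.013     ] [[254.12518457 206.99457359]]
spoon head [ 0.34507258 -0.22718756  0.        ] [ 0.24843188 -0.30517439  0.        ]
[[0.004, 0.001, 0.034, 0.0, 0.0, 0.003, 1.0], [0.004, 0.001, 0.034, 0.0, 0.0, 0.003, 1.0], [0.004, 0.001, 0.034, 0.0, 0.0, 0.003, 1.0], [0.004, 0.001, 0.034, 0.0, 0.0, 0.003, 1.0], [0.0, -0.0, 0.028, 0.0, 0.0, -0.0, 1.0]]
[[0.0, -0.0, 0.028, 0.0, 0.0, -0.0, 1.0]]
```

View pics/t1c.png

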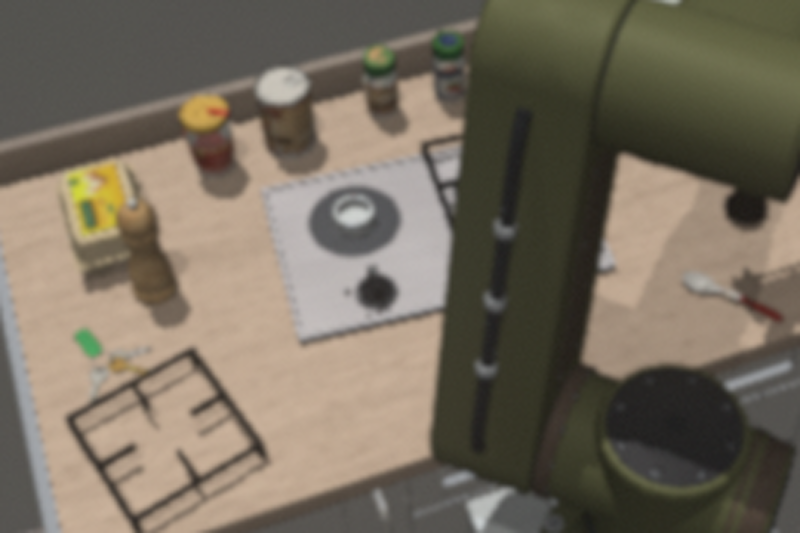

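The top view shows the bare burner's rim centred at (353,212) in the crop and the left knob at (376,290). Now descend on the cap.

Request:
jog_arm(motion=[[0.004,0.001,0.034,0,0,0,1],[0.004,0.001,0.034,0,0,0,1],[0.005,0.001,0.034,0,0,0,1],[0.005,0.001,0.034,0,0,0,1],[0,0,0.028,0,0,0,1]], squeeze=15)

```text
time_s: 3.0
ee_pos: [0.4222, -0.3459, 0.0313]
eef_rot: [-3.141, 0.0, 0.012]
force: [1.0, -0.2, -0.9]
grip_width: 0.0941
grip_force: 0.0
```

Request:
jog_arm(motion=[[0,0,0.015,0,0,0,1],[0,0,0.012,0,0,0,1],[0,0,0,0,0,0,1],[0,0,0,0,0,0,1]])

```text
time_s: 3.4
ee_pos: [0.4222, -0.3473, 0.0065]
eef_rot: [3.141, -0.001, 0.01]
force: [0.3, 0.8, 0.8]
grip_width: 0.0942
grip_force: 0.0
```

```bash
python3 - <<'E'
from h import *
o=ctrl.get_obs(); print(o['ee_pos'],o['eef_rot'],o['force'])
print('burner',ray('t1',199.1,191.5,.032),'kL',ray('t1',80+376/2.963,120+288/2.963,.04))
E
```

```text
[ 0.42222269 -0.34726288  0.00645562] [ 3.14082354e+00 -7.72575635e-04  9.65015863e-03] [0.29860022 0.82223952 0.77881435]
burner [0.58495319 0.15224975 0.032     ] kL [0.44863705 0.16451589 0.04      ]
```

Request:
jog_arm(motion=[[0,0,0.004,0,0,0,1],[0,0,0,0,0,0,-1],[0,0,0,0,0,0,-1],[0,0,0,0,0,0,-1],[0,0,0,0,0,0,-1]], squeeze=15)

```text
time_s: 3.9
ee_pos: [0.4218, -0.3474, 0.0017]
eef_rot: [3.141, -0.0, 0.009]
force: [0.5, 0.5, -0.4]
grip_width: 0.0656
grip_force: 0.0
```

Request:
jog_arm(motion=[[0,0,0,0,0,0,-1],[0,0,0,0,0,0,-1],[0,0,0,0,0,0,-1]])

```text
time_s: 4.2
ee_pos: [0.4218, -0.3473, 0.0016]
eef_rot: [3.142, 0.0, 0.009]
force: [-0.6, -0.2, -0.6]
grip_width: 0.0411
grip_force: 0.0
```

```bash
python3 - <<'E'
from h import *
shot('wrist','w2'); shot('scene','s2'); o=ctrl.get_obs(); print(o['grip_width'],proj('w2',[[.4213,-.3474,.016]]),proj('s2',[[.4213,-.3474,.016]]))
a=cv2.imread('pics/w2.png');b=cv2.imread('pics/s2.png')[180:320,210:400]
cv2.imwrite('pics/m2.png',np.hstack([a[100:384,106:406],cv2.resize(b,(385,284))]))
E
```

```text
0.033684223858860066 [[254.78663527 213.04173342]] [[302.48765169 261.10940978]]
```

View pics/m2.png

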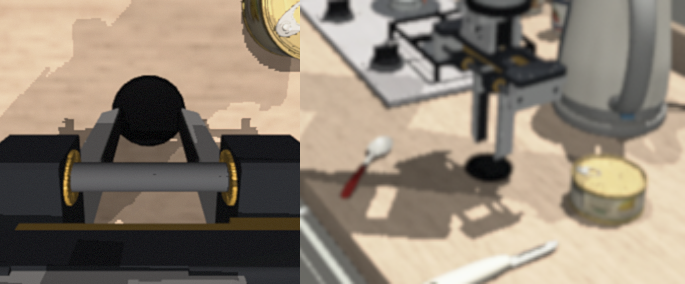

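```bash
python3 - <<'E'
from h import *
o=ctrl.get_obs(); print(o['grip_width'],o['grip_force'],o['force'],o['ee_pos'],o['time_s'])
for z in (.016,.03,.04):
  print(z,proj('w2',[[.4213,-.3174,z],[.4213,-.3774,z],[.4513,-.3474,z],[.3913,-.3474,z]]).round(1).tolist())
for p in([.422,-.347-.017,.0017],[.422,-.347+.017,.0017]): print(proj('w2',[p]),proj('s2',[p]))
a=cv2.imread('pics/w2.png')[150:310,150:360]; b=cv2.imread('pics/s2.png')[210:290,265:345]
cv2.imwrite('pics/m2b.png',np.hstack([cv2.resize(a,(473,360),interpolation=cv2.INTER_CUBIC),cv2.resize(b,(320,360),interpolation=cv2.INTER_CUBIC)]))
E
```

```text
0.033684223858860066 0.0 [ 0.46232039 -0.01952372 -0.73726886] [ 0.42175669 -0.34730726  0.00150918] 4.3
0.016 [[217.0, 212.7], [292.6, 213.4], [255.1, 175.8], [254.5, 247.9]]
0.03 [[214.3, 218.7], [295.1, 219.4], [255.0, 179.4], [254.4, 256.0]]
0.04 [[212.2, 223.5], [297.1, 224.2], [255.0, 182.2], [254.3, 262.5]]
[[274.47373947 207.04554542]] [[306.32198408 269.23592713]]
[[234.28124145 206.70751918]] [[298.54632314 262.59085335]]
```

View pics/m2b.png

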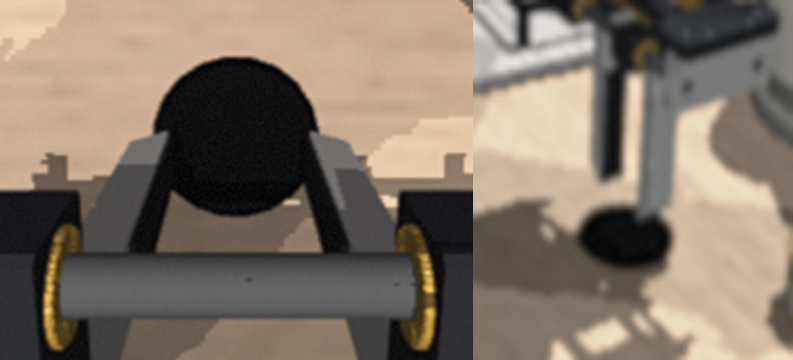

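The fingers look to be above the disc, with the cap not gripped. I'll check their real tip height.

```bash
python3 - <<'E'
from h import *
print(ctrl.pinch_z,[a for a in dir(ctrl) if a[0]!='_'])
m=np.load('pics/s2.npz'); R=cv2.Rodrigues(m['rvec'].astype(float))[0]; print(-R.T@m['tvec'].ravel())
for z in (.0,.01,.02,.03,.04):
  print(z,ray('s2',309,258,z).round(3), ray('s2',297,249,z).round(3), proj('w2',[[.422,-.347-.0205,z],[.422,-.347+.0205,z]]).round(0).tolist())
E
```

```text
0.0188 ['MotionError', 'camera', 'camera_model', 'get_obs', 'hand_in', 'pinch_z']
[-0.13466626 -1.11483378  0.61578859]
0.0 [ 0.459 -0.323  0.   ] [ 0.457 -0.271  0.   ] [[278.0, 206.0], [230.0, 206.0]]
0.01 [ 0.449 -0.336  0.01 ] [ 0.447 -0.285  0.01 ] [[279.0, 210.0], [229.0, 210.0]]
0.02 [ 0.44  -0.349  0.02 ] [ 0.438 -0.298  0.02 ] [[281.0, 214.0], [228.0, 214.0]]
0.03 [ 0.43  -0.361  0.03 ] [ 0.428 -0.312  0.03 ] [[282.0, 218.0], [227.0, 218.0]]
0.04 [ 0.42  -0.374  0.04 ] [ 0.418 -0.326  0.04 ] [[283.0, 223.0], [225.0, 223.0]]
```

Request:
jog_arm(motion=[[0,0,-0.05,0,0,0,0.28],[0,0,0,0,0,0,0.28],[0,0,0,0,0,0,0.28],[0,0,0,0,0,0,0.28],[0,0,0,0,0,0,0.28]])

```text
time_s: 4.8
ee_pos: [0.4214, -0.3469, 0.0506]
eef_rot: [-3.14, 0.001, 0.009]
force: [0.5, 0.6, -0.3]
grip_width: 0.0601
grip_force: 0.0
```

```bash
python3 - <<'E'
from h import *
shot('wrist','wa'); shot('scene','sa'); o=ctrl.get_obs(); print(o['grip_width'],o['ee_pos'])
E
```

```text
0.0600864275067387 [ 0.42148756 -0.34707069  0.05080514]
```

Request:
jog_arm(motion=[[0,0,0,0,0,0,-0.745],[0,0,0,0,0,0,-0.745],[0,0,0,0,0,0,-0.745],[0,0,0,0,0,0,-0.745],[0,0,0,0,0,0,-0.745]])

```text
time_s: 5.4
ee_pos: [0.4218, -0.3473, 0.0515]
eef_rot: [3.142, -0.0, 0.009]
force: [0.1, 0.2, 0.0]
grip_width: 0.0236
grip_force: 0.0
```

Request:
jog_arm(motion=[[0,0,0,0,0,0,-0.745],[0,0,0,0,0,0,-0.745]])

```text
time_s: 5.6
ee_pos: [0.4218, -0.3473, 0.0516]
eef_rot: [3.142, -0.0, 0.009]
force: [0.1, -1.0, 0.5]
grip_width: 0.0124
grip_force: 0.0
```

```bash
python3 - <<'E'
from h import *
shot('wrist','wb'); shot('scene','sb'); o=ctrl.get_obs(); print(o['grip_width'],o['ee_pos'])
L=[]
for k in 'ab':
  a=cv2.imread(f'pics/w{k}.png')[160:310,160:350]; b=cv2.imread(f'pics/s{k}.png')[205:285,265:345]
  L.append(np.hstack([cv2.resize(a,(380,300),interpolation=cv2.INTER_CUBIC),cv2.resize(b,(320,300),interpolation=cv2.INTER_CUBIC)]))
cv2.imwrite('pics/m3.png',np.vstack(L))
E
```

```text
0.012281746446300245 [ 0.42179305 -0.34732229  0.05157673]
```

View pics/m3.png

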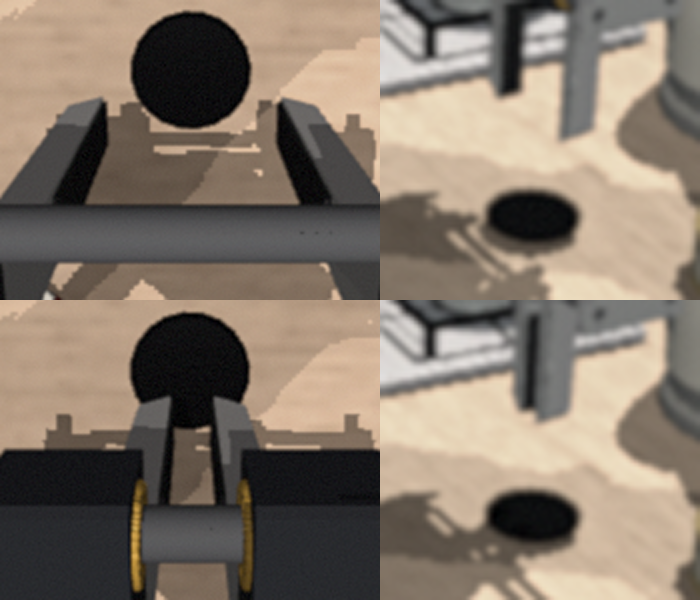

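```bash
python3 - <<'E'
from h import *
def atx(f,u,v,x):
    a=ray(f,u,v,0);b=ray(f,u,v,.1); return (a+(b-a)*(x-a[0])/(b[0]-a[0])).round(4)
for f,u,v in(('sa',313.75,241.5),('sa',297,230.3),('sb',308,237),('sb',302,233.8)):
  print([atx(f,u,v,x) for x in(.414,.422,.430)])
print(proj('sb',[.4218,-.3473,.0516]),proj('wb',[.4218,-.3473,.0516]))
print('cap in sa',ray('sa',265+(533-380)/4,205+215/3.75,.012),'wa',ray('wa',160+190/2,160+70/2,.016),'wb',ray('wb',160+190/2,160+70/2,.016))
E
```

```text
[array([ 0.414 , -0.3974,  0.099 ]), array([ 0.422 , -0.387 ,  0.0914]), array([ 0.43  , -0.3765,  0.0839])]
[array([ 0.414 , -0.3287,  0.0953]), array([ 0.422 , -0.3173,  0.0877]), array([ 0.43  , -0.3058,  0.0801])]
[array([ 0.414 , -0.3745,  0.0994]), array([ 0.422 , -0.3637,  0.0919]), array([ 0.43  , -0.3529,  0.0844])]
[array([ 0.414 , -0.3501,  0.096 ]), array([ 0.422 , -0.3389,  0.0885]), array([ 0.43  , -0.3277,  0.0809])]
[[303.25284484 248.57258085]] [[254.73617776 207.07385087]]
cap in sa [ 0.42350069 -0.34780384  0.012     ] wa [ 0.42290711 -0.34699982  0.016     ] wb [ 0.42310471 -0.34741627  0.016     ]
```

```bash
python3 - <<'E'
from h import *
from scipy.optimize import least_squares
r=least_squares(lambda q:np.r_[(proj('wa',[[q[0],q[1]-.03,q[2]],[q[0],q[1]+.03,q[2]]])-[[299,210],[211.5,210]]).ravel()],[.42,-.347,.07]);print(r.x,r.fun)
E
```

```text
[ 0.43211847 -0.34739172  0.09193974] [-0.00333951  0.38223359  0.00333905 -0.38218095]
```

Request:
jog_arm(motion=[[0.001,0,0,0,0,0,1],[0,0,0,0,0,0,1],[0,0,0,0,0,0,1],[0,0,0,0,0,0,1],[0,0,0,0,0,0,1]])

```text
time_s: 6.2
ee_pos: [0.4228, -0.3473, 0.0516]
eef_rot: [3.142, -0.0, 0.009]
force: [0.3, -1.2, 0.3]
grip_width: 0.0488
grip_force: 0.0
```

Request:
jog_arm(motion=[[0,0,0.01,0,0,0,1],[0,0,0,0,0,0,1],[0,0,0,0,0,0,1],[0,0,0,0,0,0,1],[0,0,0,0,0,0,1]])

```text
time_s: 6.7
ee_pos: [0.4228, -0.3474, 0.0417]
eef_rot: [3.141, -0.0, 0.009]
force: [-0.1, 1.0, 0.5]
grip_width: 0.0879
grip_force: 0.0
```

Both cameras put the real fingertips about 39 mm behind the reported TCP, which is why the fingers closed above the cap. I'll descend in steps with the force in view.

Request:
jog_arm(motion=[[0,0,0.02,0,0,0,1],[0,0,0.02,0,0,0,1],[0,0,0.015,0,0,0,1],[0,0,0.007,0,0,0,1],[0,0,0,0,0,0,1]])

```text
time_s: 7.2
ee_pos: [0.4225, -0.3471, -0.0211]
eef_rot: [-3.141, 0.001, 0.009]
force: [-0.2, 0.6, -0.3]
grip_width: 0.0937
grip_force: 0.0
```

Request:
jog_arm(motion=[[0,0,0.006,0,0,0,1],[0,0,0.004,0,0,0,1],[0,0,0.002,0,0,0,1],[0,0,0,0,0,0,1]])

```text
time_s: 7.6
ee_pos: [0.4227, -0.3473, -0.0325]
eef_rot: [-3.141, 0.0, 0.009]
force: [-0.6, 1.0, -0.4]
grip_width: 0.0943
grip_force: 0.0
```

No contact, so the offset is confirmed. Close now.

Request:
jog_arm(motion=[[0,0,0.001,0,0,0,-1],[0,0,0,0,0,0,-1],[0,0,0,0,0,0,-1],[0,0,0,0,0,0,-1],[0,0,0,0,0,0,-1]], squeeze=15)

```text
time_s: 8.1
ee_pos: [0.4228, -0.3473, -0.0334]
eef_rot: [3.142, -0.0, 0.009]
force: [-0.2, 0.7, -0.4]
grip_width: 0.0589
grip_force: 15.0
```

Request:
jog_arm(motion=[[0,0,0,0,0,0,-1],[0,0,0,0,0,0,-1],[0,0,0,0,0,0,-1]])

```text
time_s: 8.4
ee_pos: [0.4228, -0.3473, -0.0334]
eef_rot: [3.142, -0.0, 0.009]
force: [-0.5, -0.0, 1.5]
grip_width: 0.0591
grip_force: 15.0
```

```bash
python3 - <<'E'
from h import *
rows([[.4228,-.347,.02,.009],[.415,-.30,.09,0],[.42,0,.10,-.09],[.535,.15,.09,-.09]],g=-1,step=.046)
E
```

```text
[[-0.0, -0.0, -0.027, 0.0, 0.0, -0.0, -1.0], [-0.0, -0.0, -0.027, 0.0, 0.0, -0.0, -1.0], [-0.004, -0.024, -0.035, 0.0, 0.0, 0.005, -1.0], [-0.004, -0.024, -0.035, 0.0, 0.0, 0.005, -1.0], [0.001, -0.043, -0.001, 0.0, 0.0, 0.013, -1.0]]
[[0.0, -0.043, -0.001, 0.0, 0.0, 0.013, -1.0], [-0.0, -0.043, -0.001, 0.0, 0.0, 0.013, -1.0], [-0.001, -0.043, -0.001, 0.0, 0.0, 0.013, -1.0], [-0.001, -0.043, -0.001, 0.0, 0.0, 0.013, -1.0], [-0.002, -0.043, -0.001, 0.0, 0.0, 0.013, -1.0]]
[[-0.003, -0.043, -0.001, 0.0, 0.0, 0.013, -1.0], [0.02, -0.032, 0.002, 0.0, 0.0, -0.0, -1.0], [0.02, -0.032, 0.002, 0.0, 0.0, -0.0, -1.0], [0.02, -0.032, 0.002, 0.0, 0.0, -0.0, -1.0], [0.02, -0.032, 0.002, 0.0, 0.0, -0.0, -1.0]]
[[0.02, -0.032, 0.002, 0.0, 0.0, -0.0, -1.0]]
```

Request:
jog_arm(motion=[[0,0,-0.027,0,0,0,-1],[0,0,-0.027,0,0,0,-1],[-0.004,-0.024,-0.035,0,0,0.005,-1],[-0.004,-0.024,-0.035,0,0,0.005,-1],[0.001,-0.043,-0.001,0,0,0.013,-1]])

```text
time_s: 8.9
ee_pos: [0.4167, -0.2577, 0.0955]
eef_rot: [3.138, -0.005, -0.016]
force: [1.4, 0.8, -1.0]
grip_width: 0.0592
grip_force: 15.0
```

Request:
jog_arm(motion=[[0,-0.043,-0.001,0,0,0.013,-1],[0,-0.043,-0.001,0,0,0.013,-1],[-0.001,-0.043,-0.001,0,0,0.013,-1],[-0.001,-0.043,-0.001,0,0,0.013,-1],[-0.002,-0.043,-0.001,0,0,0.013,-1]])

```text
time_s: 9.4
ee_pos: [0.4199, -0.0397, 0.0967]
eef_rot: [3.142, -0.0, -0.08]
force: [0.4, -0.3, -1.3]
grip_width: 0.0587
grip_force: 15.0
```

Request:
jog_arm(motion=[[-0.003,-0.043,-0.001,0,0,0.013,-1],[0.02,-0.032,0.002,0,0,0,-1],[0.02,-0.032,0.002,0,0,0,-1],[0.02,-0.032,0.002,0,0,0,-1],[0.02,-0.032,0.002,0,0,0,-1]])

```text
time_s: 9.9
ee_pos: [0.5127, 0.1233, 0.0893]
eef_rot: [3.142, 0.0, -0.092]
force: [0.4, -1.0, -0.0]
grip_width: 0.0586
grip_force: 15.0
```

Request:
jog_arm(motion=[[0.02,-0.032,0.002,0,0,0,-1],[0,0,0,0,0,0,-1],[0,0,0,0,0,0,-1],[0,0,0,0,0,0,-1]])

```text
time_s: 10.3
ee_pos: [0.5344, 0.1512, 0.0875]
eef_rot: [3.141, 0.0, -0.093]
force: [0.7, 0.5, -1.4]
grip_width: 0.0593
grip_force: 15.0
```

```bash
python3 - <<'E'
from h import *
shot('wrist','w4'); o=ctrl.get_obs(); print(o['ee_pos'],o['eef_rot'],o['grip_width'],o['grip_force'],o['time_s'])
print(proj('w4',[[.593,.150,.032],[.462,.158,.046],[*o['ee_pos'][:2],o['ee_pos'][2]+.0334+.016]]))
a=cv2.imread('pics/w4.png')
cv2.imwrite('pics/w4b.png',cv2.resize(a,(800,600),interpolation=cv2.INTER_CUBIC))
E
```

```text
[0.53449477 0.15105969 0.08768659] [ 3.14148609e+00  8.87242760e-05 -9.30587846e-02] 0.0590479963568768 14.999847599538043 10.35
[[250.74962622 134.70763307]
 [254.96007813 261.17219539]
 [254.80896573 229.15097357]]
```

View pics/w4b.png

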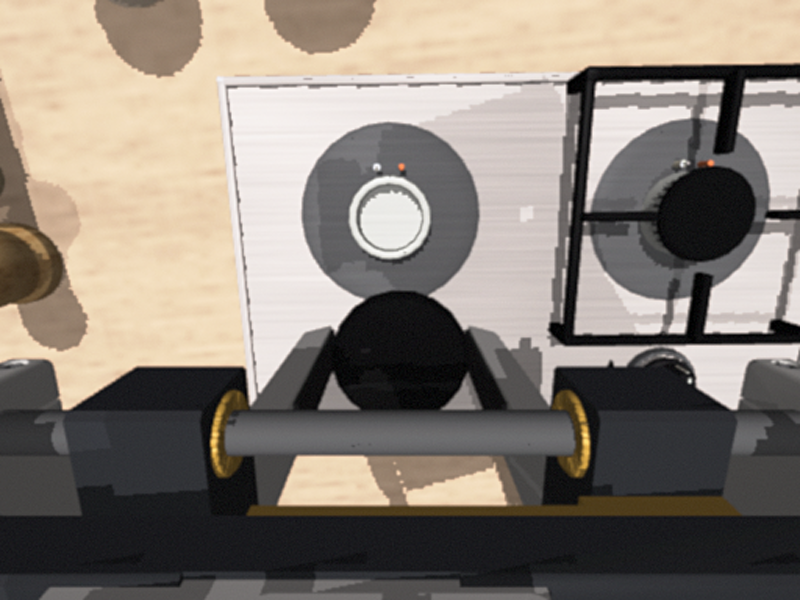

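```bash
python3 - <<'E'
from h import *
o=ctrl.get_obs(); p=np.array(o['ee_pos']); zt=p[2]+.0334+.016
b=ray('w4',249.6,139.8,.032); c=ray('w4',257,228.5,zt); print('burner',b,'cap',c,'tcp',p)
cir=np.array([[.03*np.cos(a),.03*np.sin(a),0] for a in np.linspace(0,6.28,60)])+[p[0],p[1],zt]
q=proj('w4',cir)*1.5625; print(q.min(0),q.max(0))
hc=[ray('w4',u/1.5625,v/1.5625,.01) for u,v in((222,79),(243,395/1),(570,76))]; print(np.round(hc,4)); d=hc[2]-hc[0]; print('hob yaw',np.arctan2(-d[0],d[1])-np.pi, np.arctan2(d[0],-d[1]))
for dz in [(.06)]: rows([[b[0],b[1],.03,-.093]],g=-1)
E
```

```text
burner [0.58811619 0.15163505 0.032     ] cap [0.53481876 0.14956755 0.13708659] tcp [0.53449477 0.15105969 0.08768659]
[327.6553794  289.18675292] [468.69794651 421.73280723]
[[0.6855 0.2516 0.01  ]
 [0.4646 0.2778 0.01  ]
 [0.6664 0.0278 0.01  ]]
hob yaw -0.08501079792107191 -0.08501079792107195
[[0.027, -0.003, 0.029, 0.0, 0.0, -0.0, -1.0], [0.027, -0.003, 0.029, 0.0, 0.0, -0.0, -1.0]]
```

The wrist view shows the bare rim centred at (390,218) and the held, level cap at (401,357), in enlarged pixels. I'll go above the burner and lower the cap.

Request:
jog_arm(motion=[[0.018,-0.002,0,0,0,0,-1],[0.018,-0.002,0.026,0,0,0,-1],[0.0172,-0.0025,0.03,0,0,0,-1],[0,0,0.02,0,0,0,-1],[0,0,0,0,0,0,-1]])

```text
time_s: 10.85
ee_pos: [0.5867, 0.1522, 0.009]
eef_rot: [3.14, 0.005, -0.093]
force: [-0.3, -0.0, -1.1]
grip_width: 0.0589
grip_force: 15.0
```

Request:
jog_arm(motion=[[0,0,0,0,0,0,-1],[0,0,0,0,0,0,-1]])

```text
time_s: 11.05
ee_pos: [0.5891, 0.1533, 0.0134]
eef_rot: [-3.141, -0.002, -0.092]
force: [-0.1, -0.9, -0.7]
grip_width: 0.0591
grip_force: 15.0
```

```bash
python3 - <<'E'
from h import *
shot('wrist','w5');shot('scene','s5')
o=ctrl.get_obs(); p=np.array(o['ee_pos']);print(p,o['force'],o['eef_rot'])
# pan-plate circle is visible round the cap: grey disc concentric with burner on the tray
a=cv2.imread('pics/w5.png')[60:300,120:400]; b=cv2.imread('pics/s5.png')[135:215,215:315]
cv2.imwrite('pics/m5.png',np.hstack([cv2.resize(a,(420,360),interpolation=cv2.INTER_CUBIC),cv2.resize(b,(375,360),interpolation=cv2.INTER_CUBIC)]))
print(proj('w5',[[p[0],p[1],p[2]+.0494],[.588,.1516,.01],[.588,.1516,.032]]),proj('s5',[.588,.1516,.032]))
E
```

```text
[0.58900471 0.15345757 0.01311449] [ 0.18485273  0.30770129 -0.66441443] [-3.14097592e+00 -2.12860095e-03 -9.22996719e-02]
[[254.40873726 228.97092839]
 [257.01783212 207.02960223]
 [257.12671687 215.31978178]] [[261.40216138 177.11627862]]
```

View pics/m5.png

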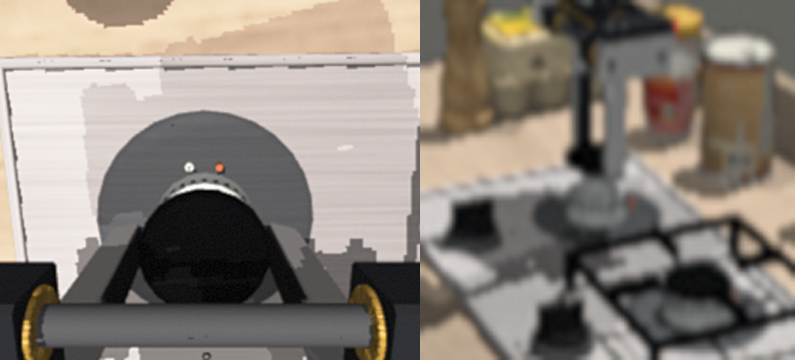

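```bash
python3 - <<'E'
from h import *
p=np.array([.589,.1535,.0131]); u=np.array([np.cos(-.0925),np.sin(-.0925),0])
print('cap far edge pred',proj('w5',p+[0,0,.0494]+.03*u),'seen 186.7')
b=np.array([.588,.1516,.032]); print('rim far pred',proj('w5',b+.0265*u),'seen ~182')
print('w4 plate far',proj('w4',b-[0,0,.021]+.056*u),'seen',122/1.5625,'w5',proj('w5',b-[0,0,.021]+.056*u),'seen',60+111/1.5)
# plate radius from w4 width
print([ray('w4',x/1.5625,211/1.5625,.011) for x in(302,479)], ray('w4',390/1.5625,122/1.5625,.011),ray('w5',120+206/1.5,134,.011))
E
```

```text
cap far edge pred [[254.28905752 184.99671773]] seen 186.7
rim far pred [[257.16668751 181.99995529]] seen ~182
w4 plate far [[249.80357531  83.86062605]] seen 78.08 w5 [[257.09523173 141.02156551]] seen 134.0
[array([0.59778917, 0.21215219, 0.011     ]), array([0.58647633, 0.09059046, 0.011     ])] [0.64934293 0.14609003 0.011     ] [0.649284   0.14572899 0.011     ]
```

Cap and burner agree within about 1 mm: rim far edge at row 182, cap far edge at row 187, both near column 257. Lower it.

Request:
jog_arm(motion=[[0,0,0.006,0,0,0,-1],[0,0,0.006,0,0,0,-1],[0,0,0.004,0,0,0,-1],[0,0,0,0,0,0,-1]])

```text
time_s: 11.55
ee_pos: [0.588, 0.1533, -0.0054]
eef_rot: [3.141, 0.001, -0.092]
force: [-0.3, 0.2, -0.8]
grip_width: 0.0587
grip_force: 15.0
```

Request:
jog_arm(motion=[[0,0,0.003,0,0,0,-1],[0,0,0,0,0,0,-1],[0,0,0.002,0,0,0,-1],[0,0,0,0,0,0,-1]])

```text
time_s: 11.95
ee_pos: [0.5886, 0.1535, -0.0094]
eef_rot: [-3.141, -0.0, -0.092]
force: [0.9, 1.2, -1.1]
grip_width: 0.0592
grip_force: 15.0
```

Request:
jog_arm(motion=[[0,0,0.001,0,0,0,-1],[0,0,0,0,0,0,-1],[0,0,0,0,0,0,-1]])

```text
time_s: 12.25
ee_pos: [0.5887, 0.1535, -0.0095]
eef_rot: [-3.141, -0.001, -0.092]
force: [-3.4, -0.3, 8.1]
grip_width: 0.0592
grip_force: 15.0
```

Request:
jog_arm(motion=[[0,0,0.001,0,0,0,-1],[0,0,0,0,0,0,-1],[0,0,0,0,0,0,-1]])

```text
time_s: 12.55
ee_pos: [0.5889, 0.1535, -0.0098]
eef_rot: [-3.141, -0.001, -0.092]
force: [-6.1, -1.2, 15.4]
grip_width: 0.0592
grip_force: 15.0
```

Contact came at exactly the seated height (-0.0094). Ease off, release and rise.

Request:
jog_arm(motion=[[0,0,-0.0015,0,0,0,-1],[0,0,0,0,0,0,1],[0,0,0,0,0,0,1],[0,0,0,0,0,0,1],[0,0,0,0,0,0,1]])

```text
time_s: 13.05
ee_pos: [0.5884, 0.1534, -0.0101]
eef_rot: [3.142, 0.0, -0.092]
force: [0.1, 0.1, -0.4]
grip_width: 0.0877
grip_force: 0.0
```

Request:
jog_arm(motion=[[0,0,-0.02,0,0,0,1],[0,0,-0.04,0,0,0,1],[-0.04,0,-0.02,0,0,0,1],[-0.04,0,0,0,0,0,1],[-0.04,0,0,0,0,0,1]])

```text
time_s: 13.55
ee_pos: [0.4677, 0.1645, 0.0704]
eef_rot: [-3.141, -0.001, -0.093]
force: [0.4, 0.5, 0.6]
grip_width: 0.0942
grip_force: 0.0
```

Request:
jog_arm(motion=[[-0.03,0,0,0,0,0,1],[0,0,0,0,0,0,1],[0,0,0,0,0,0,1],[0,0,0,0,0,0,1]])

```text
time_s: 13.95
ee_pos: [0.44, 0.1673, 0.0702]
eef_rot: [-3.141, -0.001, -0.092]
force: [-0.3, -0.7, -0.2]
grip_width: 0.0939
grip_force: 0.0
```

```bash
python3 - <<'E'
from h import *
shot('wrist','w6'); o=ctrl.get_obs(); print(o['ee_pos'],o['eef_rot'],o['time_s'],o['qpos'][5])
a=cv2.cvtColor(cv2.imread('pics/w6.png'),cv2.COLOR_BGR2GRAY)
n,l,s,c=cv2.connectedComponentsWithStats((a<42).astype(np.uint8))
for i in range(1,n):
  if s[i,4]>150: print(s[i],c[i].round(1))
print('pred cap,knob',proj('w6',[[.588,.152,.04],[.463,.163,.046]]))
E
```

```text
[0.439954   0.16714385 0.0700163 ] [-3.14153856e+00 -2.60249379e-04 -9.26892845e-02] 14.0 1.9487657484180403
[ 221    0   70   67 1905] [265.2  28.5]
[ 373    0  139  128 6489] [459.1  53.6]
[ 433  145   50   46 1698] [457.3 168.3]
[ 236  148   44   46 1398] [257.6 170.4]
[    0   199   512   185 42032] [254.3 319.6]
pred cap,knob [[256.67189902  24.73536932]
 [257.2323813  174.98133471]]
```

```bash
python3 - <<'E'
from h import *
from scipy.optimize import minimize
q=proj('w6',[[.588+.03*np.cos(t),.1518+.03*np.sin(t),.04] for t in np.linspace(0,6.28,90)]); print('cap pred',q.min(0),q.max(0))
im=cv2.imread('pics/w6.png'); a=cv2.cvtColor(im,cv2.COLOR_BGR2GRAY)
n,l,s,c=cv2.connectedComponentsWithStats((a<42).astype(np.uint8)); i=[i for i in range(1,n) if abs(c[i]-[257.6,170.4]).max()<2][0]
M=cv2.resize((l==i).astype(np.uint8),None,fx=4,fy=4,interpolation=cv2.INTER_NEAREST)
def sil(x,y,w):
    m=np.zeros_like(M); T=np.linspace(0,6.28,60)
    for z0,z1,P in((.02,.025,[[.0225*np.cos(t),.0225*np.sin(t)] for t in T]),(.025,.046,[[sx*.0205,sy*.006] for sx in(-1,1) for sy in(-1,1)])):
        R=np.array([[np.cos(w),-np.sin(w)],[np.sin(w),np.cos(w)]]); P=np.array(P)@R.T+[x,y]
        pts=np.vstack([np.c_[P,np.full(len(P),z)] for z in(z0,z1)])
        h=cv2.convexHull((proj('w6',pts)*4+1.5).astype(np.int32)); cv2.fillConvexPoly(m,h,1)
    return m
def f(v):
    m=sil(v[0]/1000,v[1]/1000,v[2]/100); return 1-(m&M).sum()/(m|M).sum()
best=min((minimize(f,[463+dx,162,w],method='Nelder-Mead',options=dict(initial_simplex=[[463+dx,162,w],[467+dx,162,w],[463+dx,166,w],[463+dx,162,w+15]])) for dx in(-4,3) for w in(-30,-9,10)),key=lambda r:r.fun)
print(best.x,best.fun)
for r in im[146:196:3,232:284:2].mean(2).astype(int): print(*r)
E
```

```text
cap pred [220.77743595 -16.8273753 ] [293.07610114  63.75980687]
[463.71478551 162.95488239  -0.78935089] 0.16332410386889173
160 161 159 160 163 151 87 65 76 71 73 76 68 75 75 71 71 75 69 69 123 156 162 159 161 159
160 158 160 155 82 66 73 77 54 32 23 18 21 42 11 26 42 62 84 66 72 62 136 159 157 157
156 154 146 76 72 69 58 25 31 37 20 17 38 81 20 9 30 31 19 57 67 68 68 103 157 157
158 148 66 71 76 30 24 32 33 31 15 27 79 164 37 18 20 30 31 35 20 88 97 64 82 157
157 86 68 119 37 27 32 31 31 29 20 25 95 197 40 17 12 29 31 30 32 21 75 102 65 137
134 68 59 27 25 32 32 30 33 31 17 22 95 198 38 18 14 27 29 29 30 26 20 45 68 83
94 68 58 22 31 30 30 29 33 28 15 20 94 196 37 21 16 30 31 32 30 29 27 43 88 67
98 74 42 26 34 32 27 30 27 28 17 22 78 186 35 20 14 27 31 32 30 30 29 16 78 67
96 72 35 32 31 34 28 30 38 37 18 24 68 174 48 20 10 30 29 24 28 31 25 20 99 69
114 71 58 21 29 30 26 30 29 32 13 21 27 22 22 23 8 26 28 27 29 28 27 22 76 75
152 89 66 18 27 25 28 30 23 27 18 24 27 25 27 20 12 26 26 24 28 28 25 23 63 126
165 137 85 56 29 39 40 36 39 36 17 22 26 28 23 22 7 25 28 28 28 28 15 83 65 144
190 194 134 87 50 32 38 40 40 37 18 23 22 24 26 18 16 38 31 26 27 17 51 65 136 158
191 190 193 138 90 55 22 37 40 38 24 20 24 25 22 19 8 31 38 27 20 65 67 148 160 159
187 186 187 189 180 113 78 60 28 26 22 28 36 33 29 24 15 22 30 51 84 107 159 158 159 159
189 190 191 189 192 194 190 146 102 83 46 23 35 31 29 21 25 78 109 141 195 196 189 167 161 162
188 189 188 190 137 174 189 187 191 188 188 139 57 61 67 67 108 169 191 190 190 189 189 186 166 157
```

The pixel values show the left knob at about (0.4637, 0.163), its white pointer straight up in the image at column 258, so the bar lines up with the tool. Descend and grip it.

Request:
jog_arm(motion=[[0.024,0.001,0.01,0,0,0,1],[0,0,0.03,0,0,0,1],[0,0,0.025,0,0,0,1],[0,0,0.01,0,0,0,1],[0,0,0,0,0,0,1]], squeeze=40)

```text
time_s: 14.5
ee_pos: [0.4625, 0.1637, -0.006]
eef_rot: [3.141, 0.002, -0.092]
force: [-0.0, -0.2, 1.4]
grip_width: 0.0937
grip_force: 0.0
```

Request:
jog_arm(motion=[[0,0,0.005,0,0,0,-1],[0,0,0,0,0,0,-1],[0,0,0,0,0,0,-1],[0,0,0,0,0,0,-1],[0,0,0,0,0,0,-1]])

```text
time_s: 15.0
ee_pos: [0.4631, 0.1641, -0.0095]
eef_rot: [-3.141, -0.001, -0.092]
force: [0.7, -0.4, -1.0]
grip_width: 0.0576
grip_force: 0.0
```

Request:
jog_arm(motion=[[0,0,0,0,0,0,-1],[0,0,0,0,0,0,-1],[0,0,0,0,0,0,-1],[0,0,0,0,0,0,-1],[0,0,0,0,0,0,-1]])

```text
time_s: 15.5
ee_pos: [0.4629, 0.164, -0.01]
eef_rot: [3.142, 0.0, -0.092]
force: [0.6, -0.8, 0.1]
grip_width: 0.0171
grip_force: 0.0
```

Request:
jog_arm(motion=[[0,0,0,0,0,0,-1],[0,0,0,0,0,0,-1],[0,0,0,0,0,0,-1],[0,0,0,0,0,0,-1]])

```text
time_s: 15.9
ee_pos: [0.4628, 0.1633, -0.0099]
eef_rot: [3.14, 0.0, -0.092]
force: [-0.1, -6.4, 2.5]
grip_width: 0.0116
grip_force: 40.0
```

Request:
jog_arm(motion=[[0,0.0007,0.002,0,0,0,-1],[0,0,0.002,0,0,0,-1],[0,0,0.002,0,0,0,-1],[0,0,0,0,0,0,-1],[0,0,0,0,0,0,-1]])

```text
time_s: 16.4
ee_pos: [0.4629, 0.1633, -0.0157]
eef_rot: [3.141, -0.0, -0.092]
force: [-3.2, -2.7, 7.7]
grip_width: 0.0118
grip_force: 40.0
```

Request:
jog_arm(motion=[[0,0,0.001,0,0,0,-1],[0,0,0,0,0,0,-1],[0,0,0,0,0,0,-1]])

```text
time_s: 16.7
ee_pos: [0.463, 0.1633, -0.0161]
eef_rot: [3.141, -0.0, -0.092]
force: [-5.9, -4.1, 16.9]
grip_width: 0.0116
grip_force: 40.0
```

Fully in: the force jumped at the stop. Turn anticlockwise.

Request:
jog_arm(motion=[[0,0,0,0,0,-0.09,-1],[0,0,0,0,0,-0.09,-1],[0,0,0,0,0,-0.09,-1],[0,0,0,0,0,-0.09,-1],[0,0,0,0,0,-0.09,-1]])

```text
time_s: 17.2
ee_pos: [0.463, 0.1632, -0.0161]
eef_rot: [3.141, -0.0, 0.361]
force: [-6.4, -4.5, 16.5]
grip_width: 0.0115
grip_force: 40.0
```

Request:
jog_arm(motion=[[0,0,0,0,0,-0.09,-1],[0,0,0,0,0,-0.09,-1],[0,0,0,0,0,-0.09,-1],[0,0,0,0,0,-0.09,-1],[0,0,0,0,0,0,-1]])

```text
time_s: 17.7
ee_pos: [0.463, 0.1632, -0.0161]
eef_rot: [3.141, -0.0, 0.721]
force: [-7.0, -5.5, 17.1]
grip_width: 0.012
grip_force: 40.0
```

Request:
jog_arm(motion=[[0,0,0,0,0,-0.1,-1],[0,0,0,0,0,-0.1,-1],[0,0,0,0,0,-0.1,-1],[0,0,0,0,0,-0.1,-1],[0,0,0,0,0,-0.1,-1]])

```text
time_s: 18.2
ee_pos: [0.463, 0.1631, -0.0161]
eef_rot: [3.141, 0.0, 1.222]
force: [-5.4, -6.2, 17.0]
grip_width: 0.0118
grip_force: 40.0
```

Request:
jog_arm(motion=[[0,0,0,0,0,0,-1],[0,0,0,0,0,0,-1],[0,0,0,0,0,0,-1]])

```text
time_s: 18.5
ee_pos: [0.463, 0.1631, -0.0161]
eef_rot: [3.141, 0.0, 1.218]
force: [-6.1, -5.4, 17.1]
grip_width: 0.0115
grip_force: 40.0
```

```bash
python3 - <<'E'
from h import *
o=ctrl.get_obs(); print(o['moment'],o['force'],o['ee_pos'],o['eef_rot'],o['grip_width'])
shot('wrist','w7'); shot('scene','s7'); shot('top','t7')
# cap check in wrist/scene: dark blobs near predicted
for f in('w7','s7','t7'):
  a=cv2.cvtColor(cv2.imread(f'pics/{f}.png'),cv2.COLOR_BGR2GRAY); n,l,s,c=cv2.connectedComponentsWithStats((a<42).astype(np.uint8))
  q=proj(f,[[.588+.03*np.cos(t),.1518+.03*np.sin(t),.04] for t in np.linspace(0,6.28,90)]); print(f,'pred',q.min(0).round(1),q.max(0).round(1))
  for i in range(1,n):
    if s[i,4]>30 and np.linalg.norm(c[i]-q.mean(0))<40: print(s[i],c[i].round(1))
E
```

```text
[-1.139325    1.31798065  0.03268488] [-6.1493892  -5.41413748 17.11340816] [ 0.46304999  0.16308875 -0.01606104] [3.14110745e+00 2.42619275e-04 1.21790646e+00] 0.011485790076934827
w7 pred [402.5 131.1] [501.8 227.2]
[ 395  131  101   94 7316] [445.7 176.9]
s7 pred [252.8 171.9] [269.9 178.2]
[230 145  25   6  76] [242.  148.2]
[231 154   6   6  31] [233.6 156.5]
[255 174  14   5  64] [261.3 176.1]
[222 181  14   9  45] [228.2 186.7]
[264 194  43  26 229] [286.2 201.8]
[246 203  13   9  99] [252.3 207.2]
t7 pred [191.1 183.8] [206.5 195.5]
[185 172  28  45 458] [197.4 194.5]
```

The wrist and scene pixel checks show the cap seated at the burner. The knob is gripped, fully in, and turned 1.31 rad. Handing in.

```bash
python3 -c "
from station import ctrl
print(ctrl.hand_in())"
```

```text
the job is handed in; nothing more can be done
None
```

I handed the job in with the cap seated in the left (bare) burner and released, and the left knob still gripped, fully in, and turned about 75° anticlockwise; no verdict came back.

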